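# Wedge up the head of the label press

## Robot

A 6-joint arm with a two-finger parallel gripper is mounted at the origin on the work surface. World frame = base frame: x ahead of the robot, y to its left, z up, the work surface at z = 0. Lengths are in m, angles in rad, forces in N, time in s.
With the tool pointing down it reaches from about 0.25 to 0.725 m from the base axis. Payload 4 kg.
Tool frame: the origin (TCP) lies between the finger pads; the fingertips stand 11 mm ahead of it and the grasp point (between the pads) lies 8 mm behind it; z points along the fingers, y is the direction in which the jaws open and shut (so a half turn about z gives the same grasp; the last joint's range is limited). The gripper opens to 85 mm and grips with 20 to 120 N. Pads are 22 mm wide; open, the fingers measure 114 mm over their backs; the gripper's body (76 mm by 85 mm) begins 54 mm behind the grasp point. The pads swing forward as they close: fully open they stand 13 mm farther back than shut.
Start: joints at [1.137, 0.241, 0.005, 1.335, 0, 1.571], TCP at [0.21, 0.454, 0.242] pointing down, gripper open.
Joint ranges: [-2.72, 2.72], [-1.05, 1.87], [-1.09, 1.28], [-1.99, 2.15], [-1.42, 1.44], [-3.14, 3.14]. Speed limits (rad/s): [2.79, 2.79, 3.14, 3.14, 3.14, 3.14].

## Interface

Orientations are given as a 3x3 rotation matrix whose columns are the frame's x, y, z axes.
In Python, from rig import readout, imaging, order, finder gives the robot as it stands.
- The arm moves only by the shell command python3 -m jog 'ROWS' [OPENING]. ROWS is JSON, a list that holds one entry, the list of rows, each a list of 4 numbers: the shift along the world's x, y, z in cm, then the turn about the world's z in degrees. A call has 1 to 8 rows; each row shifts and turns the commanded pose from where the row before left it; what a row does not reach is not made up. A row lasts 1/8 s, in which the tool goes at most 62.5 mm and 10.7 degrees, less where a joint would pass 70% of its speed; a pose out of reach is approached as far as the arm can. A call with a gripper value outside its range is refused whole. OPENING is the opening, from -1 (shut) to 1 (fully open), so that 0 is half open, set as the call begins (- or left out, the last holds). The fingers move at their own pace and stop on an object; the grip force is fixed at half the most. Time passes only in rows, so rows that do not move let the fingers close. It gives the time, the measured TCP pose, the force and the opening at its end, in the units of the state.
- readout.state(): the state, without advancing time (a new reading comes with each control period).
- imaging.get_image(name): name is "scene" or "top" or "wrist"; returns a dict with "frame" (420x560x3 uint8, red, green, blue), "fx", "fy", "cx", "cy" (pixels), "world_from_camera" (4x4, takes a point from camera to world coordinates); the wrist camera has in their place "hand_eye" (4x4, takes a point from camera to tool coordinates, whose origin is the TCP and whose axes are the flange's). Camera axes: x right, y down, z forward; pixel columns grow to the right and rows downward; lengths in m; the calibration is good to about 2 mm. A picture is of the moment at which its call begins: read the wrist's pose just before it. There is no depth.
- order.job_done(): hands the job in, once; it reports no verdict.
Trained networks look in a picture, given as the dict that the camera call returned (one of the last four; its "shot" number tells which), for a name from the list of things; names that differ only in an ending like _2 or _b are one class to them, and where a whole thing is asked for, a point or a joint stands for the part that bears it (a point fixed in the world has none). Each returns a list of dicts, best first, with "conf" (0 to 1); they miss things now and then, are a little off and sometimes report something else, mostly with a low value. They report only what shows in the picture. A call takes as long as a camera call. They do not tell look-alikes from the thing itself.
- finder.recognise(picture, label): "bbox" ([left, top, width, height] in pixels, round what is visible of it).
The state is a dict: "t": time; "joints": joint angles; "qd": joint speeds; "tau": joint torques, N m; "ee_pos": TCP position; "orientation": TCP orientation; "wrist_force": force on the tool from outside, world axes, zero at the start; "torque": the same for the moment, N m; "width": finger opening in m.
Only numpy, scipy, OpenCV 4.12 (cv2) and the standard library are available. Lean on these libraries where they do the work, as an engineer would, in place of code of your own. Each camera call takes 0.05 s, during which the arm holds its last target.

## Task

The head of the label press is to be propped for setting its gap. Pick up the orange leveling wedge by its black grip block, lay it flat on the press's base plate between the two guide rails with the thin edge towards the lift bar, and push it along under the bar until the head just lifts off, with the bar raised about 5 mm. Finish while still gripping the wedge there with the head resting on it; do not touch the head with the robot, do not lever it up much higher than that on the way, and leave the label roll, blue bottle and card box where they are.

Things in the scene. Friction and masses are not known exactly. Their poses are not given: they have to be found in the camera images.
- press: Label press, fixed. Origin: on the counter, straight below the middle of the lift bar. x = push direction, from the guide's open front end to the rear housing; z up. Aluminium base plate, top 10 mm above the counter: front tongue x -150 to -30 mm, 120 mm wide, then 180 mm wide to x 340. Lower platen, 18 mm above the plate, from x 85 on; blue and white housing from x 178, 140 mm high.
- guide_mouth (a point): Front end of the guide, on the plate's top, on the middle line: press x -100 mm, y 0, z 10 mm, same axes as the press. The guide is two dark rails, 36 mm apart inside, 6 mm wide, 8 mm above the plate, running from here 75 mm along x, to 25 mm before the lift bar.
- lift_bar (a point): Lowest line, at mid-width, of the round steel lift bar (12 mm diameter, 90 mm long, along the press's y) under the front end of the head. With the head down it is 14 mm above the base plate (24 mm above the counter), at x 0, y 0 of the press.
- press_head (a joint): Angle of the white head about its hinge, 190 mm behind the lift bar. 0 = down on its seat, grows as the front rises: 0.0053 rad per mm at the bar (5 mm = 0.026). Head: press x -20 to 195 mm, 100 mm wide, top 80 mm above the counter, black hand bar to 101 mm. No spring, a slightly stiff hinge: its weight puts about 3.5 to 6 N on a wedge under the bar.
- wedge_grip (a point): Centre of the black grip block of the loose wedge, 40 mm above its underside; x along the wedge towards the thin edge, z up. Block: 28 mm (x) by 30 mm (y), from the underside to 66 mm above it; grip it across the 30 mm, above the guide rails. The lift bar is up 5 mm when this point is 101 mm before the bar along press x.
- wedge_edge (a point): Middle of the wedge's thin edge, on the underside, 154 mm ahead of the grip block's centre. The lift bar is first touched when the edge is about 36 mm past it, then rises 3 mm per 10 mm of push: about 5 mm up with the edge 53 mm past the bar. Pushing takes about 3 to 15 N; the wedge does not slide back by itself.
- wedge: The whole leveling wedge, 168 mm long, 30 mm wide, about 0.16 kg; origin on its underside, below the grip block's centre. Orange body 27 mm thick up to 74 mm ahead of the origin, then the top slopes straight down to 3 mm at the thin edge (154 mm). A green band across the slope shows where the bar comes to lie at a right lift.
- label_roll: Bystander: red label roll with white flanges, lying flat, 84 mm diameter, 28 mm high; origin at the centre of its underside.
- bottle: Bystander: upright blue bottle with white cap, 48 mm diameter, 120 mm high; origin at the centre of its underside.
- card_box: Bystander: open cardboard box of pink slips, 80 by 64 by 35 mm; origin at the centre of its underside.
Things that resemble listed ones, but are neither listed nor needed, are in the scene too. Of the things that look like the wedge, the middle-sized one is meant.

How it is judged:
By the outcome, as a careful person would: the job done as asked, in the order asked, and still so for the second after the job is handed in, while the arm keeps its last pose, push and grip.
It also fails if it takes over 50 s, if anything falls off the work surface, if the arm or the gripper's body presses on something with over 40 N, if the wrist force passes 120 N, or if a joint passes its speed limit or range.

## Working session

There is one attempt and no reset: what is moved stays moved. The work goes in short steps, Python scripts to look and compute and a shell command to move; the robot and the scene stay as the last step left them, time stands still between calls to the robot, and variables do not carry over. Pictures are saved under pics/ and viewed, and the job is handed in when it is done.

```bash
ls; mkdir -p pics; python3 - <<'E'
from rig import readout, imaging, order, finder
import cv2
s=readout.state(); print({k:s[k] for k in ['t','ee_pos','orientation','wrist_force','width']})
for n in ['scene','top','wrist']:
    p=imaging.get_image(n); cv2.imwrite(f'pics/{n}0.png',cv2.cvtColor(p['frame'],cv2.COLOR_RGB2BGR))
    print(n,p['fx'],p['cx'],p['cy'],p.get('world_from_camera',p.get('hand_eye')))
E
```

```text
pics
{'t': 0.0, 'ee_pos': array([0.20989921, 0.45313426, 0.24141327]), 'orientation': array([[-9.07373097e-01,  4.20325155e-01, -9.08652117e-04],
       [ 4.20326137e-01,  9.07371111e-01, -1.89864135e-03],
       [ 2.64379597e-05, -2.10470632e-03, -9.99997785e-01]]), 'wrist_force': array([-0.25482733,  0.2054913 ,  0.51939911]), 'width': 0.08531857788465398}
scene 397.0034615474492 276.8627283854715 208.787887190868 [[-0.74618663  0.56961928 -0.34458582  0.96523336]
 [ 0.6656812   0.64509152 -0.37513394  0.33431908]
 [ 0.00860587 -0.50930424 -0.86054351  1.07283076]
 [ 0.          0.          0.          1.        ]]
top 542.8049527276722 276.41424142288923 212.12529471325703 [[ 0.00869995 -0.98559401  0.1689046   0.28052024]
 [-0.99995841 -0.00811251  0.00416774 -0.09693028]
 [-0.00273746 -0.16893384 -0.98562359  1.77394019]
 [ 0.          0.          0.          1.        ]]
wrist 328.0229908027652 281.952713973797 212.60075290607188 [[-3.11614718e-04 -9.53935614e-01 -3.00011245e-01  7.69267212e-02]
 [ 9.99999947e-01 -3.25174425e-04 -4.73061196e-06 -8.51275955e-04]
 [-9.30432848e-05 -3.00011230e-01  9.53935665e-01 -1.32260592e-01]
 [ 0.00000000e+00  0.00000000e+00  0.00000000e+00  1.00000000e+00]]
```

View pics/scene0.png

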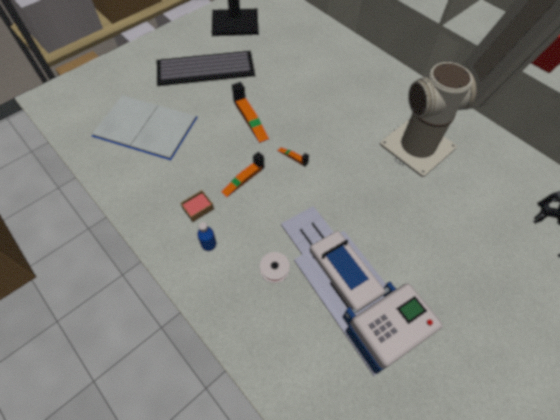

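View pics/top0.png

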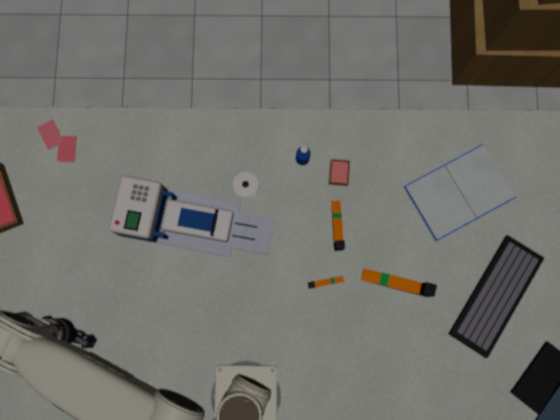

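View pics/wrist0.png

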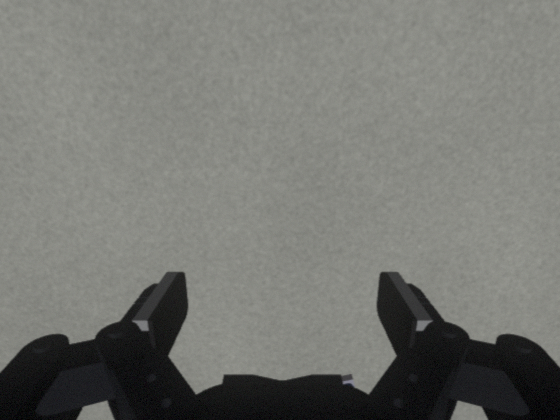

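The candidates for the wedge in top are the large one at (398,283), the small one at (326,282) and the middle-sized one at (338,225). In scene they are at (250,112), (293,156) and (243,175) in the same order. I choose (338,225) / (243,175) and will check it in close crops.

```bash
cat > h.py <<'E'
import numpy as np, cv2
from rig import readout, imaging, finder
def grab(n,fn=None):
    s=readout.state(); p=imaging.get_image(n)
    if n=='wrist':
        T=np.eye(4);T[:3,:3]=s['orientation'];T[:3,3]=s['ee_pos']
        p['W']=T@np.array(p['hand_eye'])
    else: p['W']=np.array(p['world_from_camera'])
    if fn: cv2.imwrite(fn,cv2.cvtColor(p['frame'],cv2.COLOR_RGB2BGR))
    return p,s
def ray(p,u,v):
    d=np.array([(u-p['cx'])/p['fx'],(v-p['cy'])/p['fy'],1.]);return p['W'][:3,3],p['W'][:3,:3]@d
def onz(p,u,v,z):
    o,d=ray(p,u,v);return o+d*(z-o[2])/d[2]
def proj(p,X):
    X=np.atleast_2d(X);c=(X-p['W'][:3,3])@p['W'][:3,:3]
    return np.c_[c[:,0]/c[:,2]*p['fx']+p['cx'],c[:,1]/c[:,2]*p['fy']+p['cy']]
def tri(obs):
    A=np.zeros((3,3));b=np.zeros(3);L=[]
    for p,u,v in obs:
        o,d=ray(p,u,v);d=d/np.linalg.norm(d);P=np.eye(3)-np.outer(d,d);A+=P;b+=P@o;L.append((o,P))
    X=np.linalg.solve(A,b);return X,[np.linalg.norm(P@(X-o)) for o,P in L]
def crop(p,x,y,w,h,k,fn):
    f=cv2.cvtColor(p['frame'],cv2.COLOR_RGB2BGR)[y:y+h,x:x+w]
    cv2.imwrite(fn,cv2.resize(f,None,fx=k,fy=k,interpolation=cv2.INTER_CUBIC))
E
python3 - <<'E'
from h import *
p,_=grab('top'); crop(p,290,140,160,120,5,'pics/top1a.png'); crop(p,100,160,200,120,4,'pics/top1b.png')
for l in ['wedge','wedge_grip','press','label_roll','bottle','card_box']: print(l,[(np.round(r['bbox']),round(r['conf'],2)) for r in finder.recognise(p,l)])
q,_=grab('scene'); crop(q,180,70,150,140,4,'pics/sc1a.png'); crop(q,270,190,200,150,4,'pics/sc1b.png')
for l in ['wedge','wedge_grip']: print(l,[(np.round(r['bbox']),round(r['conf'],2)) for r in finder.recognise(q,l)])
E
```

```text
wedge [(array([310., 277.,  32.,  11.]), 0.82), (array([327., 194.,  20.,  53.]), 0.7), (array([363., 270.,  74.,  23.]), 0.58), (array([162., 197.,  73.,  47.]), 0.47)]
wedge_grip [(array([308., 280.,  37.,   8.]), 0.76), (array([362., 266.,  76.,  31.]), 0.74)]
press [(array([106., 178., 165.,  82.]), 0.74)]
label_roll [(array([232., 174.,  27.,  23.]), 0.79), (array([330., 203.,  16.,  50.]), 0.33)]
bottle [(array([292., 148.,  18.,  19.]), 0.6)]
card_box [(array([328., 159.,  20.,  21.]), 0.86), (array([329., 203.,  18.,  48.]), 0.24)]
wedge [(array([222., 152.,  43.,  43.]), 0.96), (array([277., 148.,  34.,  18.]), 0.77), (array([230.,  82.,  42.,  60.]), 0.61)]
wedge_grip [(array([221., 152.,  42.,  43.]), 0.84), (array([278., 147.,  27.,  21.]), 0.8), (array([229.,  81.,  35.,  59.]), 0.79)]
```

View pics/top1a.png

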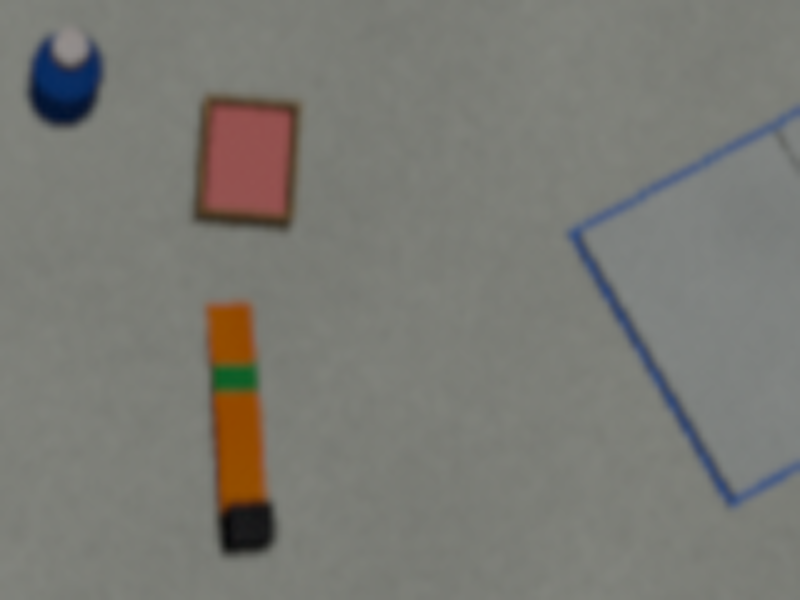

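View pics/top1b.png

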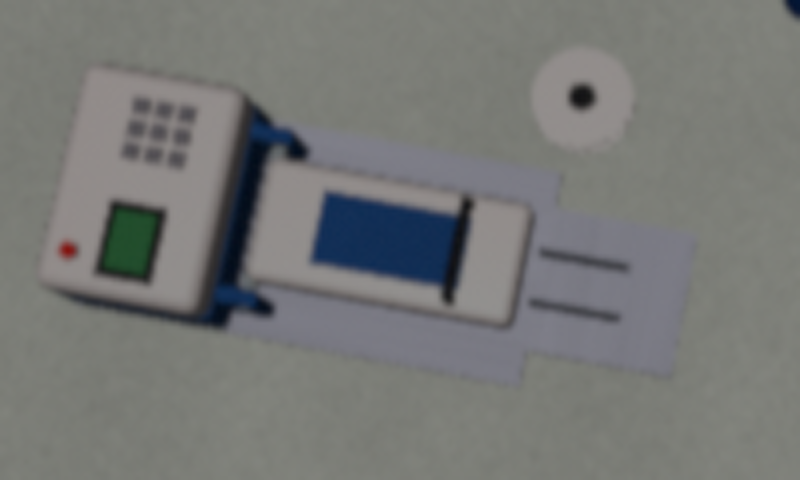

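View pics/sc1a.png

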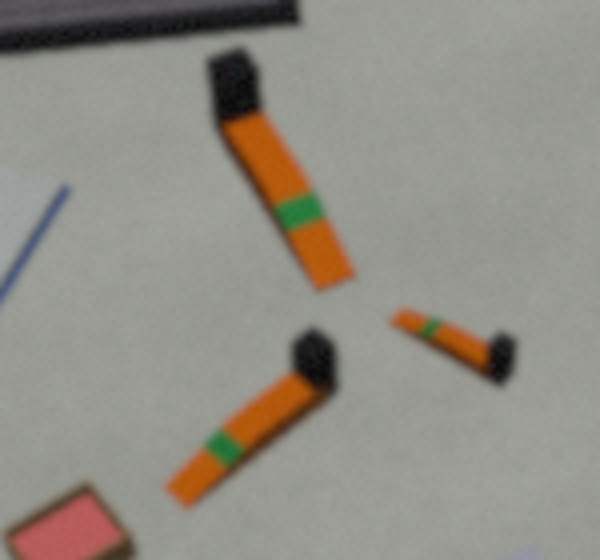

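View pics/sc1b.png

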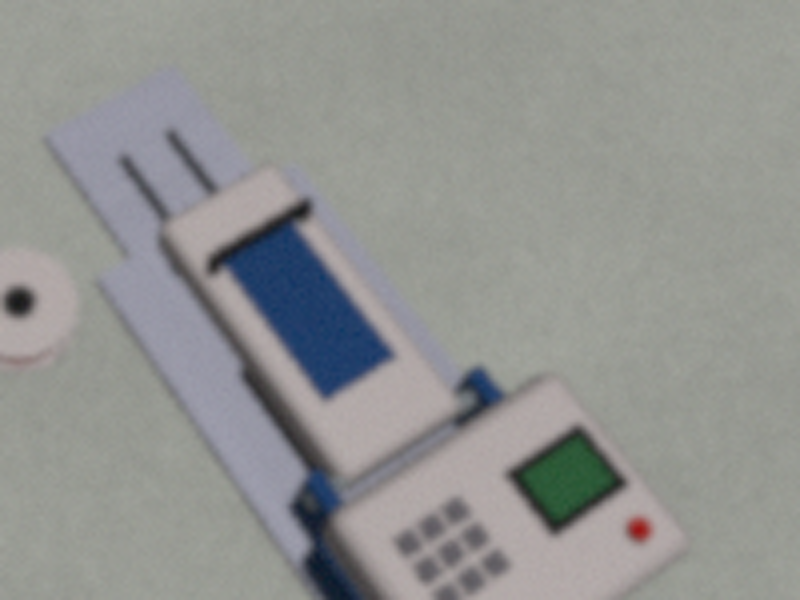

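```bash
cat > m1.py <<'E'
from h import *
t,_=grab('top'); s,_=grab('scene')
T=lambda x,y:(t,290+(x+.5)/5-.5,140+(y+.5)/5-.5)
T2=lambda x,y:(t,100+(x+.5)/4-.5,160+(y+.5)/4-.5)
S=lambda x,y:(s,180+(x+.5)/4-.5,70+(y+.5)/4-.5)
S2=lambda x,y:(s,270+(x+.5)/4-.5,190+(y+.5)/4-.5)
O={'griptop':[T(248,523),S(315,345)],'edge':[T(230,303),S(178,498)],
'plateR':[T2(693,236),S2(47,137)],'plateL':[T2(671,376),S2(175,68)],
'railA_front':[T2(628,268),S2(124,157)],'railB_front':[T2(619,318),S2(171,131)],
'roll':[T2(582,97),S2(18,301)]}
for k,o in O.items():
    X,r=tri(o); print(k,X.round(4),np.round(r,4))
for k,z in [('griptop',.066),('edge',.003),('plateR',.01),('plateL',.01),('railA_front',.018),('railB_front',.018),('roll',.028)]:
    print(k,z,[onz(*o,z).round(4)[:2] for o in O[k]])
E
python3 m1.py
```

```text
griptop [ 0.4734 -0.2905  0.0636] [0.0017 0.0017]
edge [ 6.262e-01 -2.859e-01  4.000e-04] [0.0001 0.0001]
plateR [ 0.5627 -0.0796  0.0071] [0.002 0.002]
plateL [ 0.4461 -0.0613  0.0045] [0.0002 0.0002]
railA_front [ 0.534  -0.0262  0.0148] [0.0012 0.0012]
railB_front [ 0.4924 -0.019   0.0152] [0.0007 0.0007]
roll [0.6742 0.0128 0.0288] [0.0019 0.0019]
griptop 0.066 [array([ 0.472, -0.289]), array([ 0.4755, -0.2904])]
edge 0.003 [array([ 0.6258, -0.2857]), array([ 0.627 , -0.2843])]
plateR 0.01 [array([ 0.561, -0.078]), array([ 0.5649, -0.0801])]
plateL 0.01 [array([ 0.4455, -0.0612]), array([ 0.4489, -0.0594])]
railA_front 0.018 [array([ 0.5328, -0.0253]), array([ 0.536 , -0.0261])]
railB_front 0.018 [array([ 0.4917, -0.0186]), array([ 0.4941, -0.0186])]
roll 0.028 [array([0.6733, 0.0143]), array([0.6751, 0.011 ])]
```

The close crops show the middle-sized orange wedge. Its grip block is at top (339,244), about (0.473,-0.290), and its thin edge points to +x at (0.626,-0.286). The measured length of 153 mm agrees with the stated 154 mm. The guide mouth is near (0.513,-0.022) and the push direction is about 80.5°. Next I go over the press for a close wrist view.

```bash
python3 -m jog '[[[3.2,-5.2,0,3.5],[3.2,-5.2,0,3.5],[3.2,-5.2,0,3.5],[3.2,-5.2,0,3.5],[3.2,-5.2,0,3.5],[3.2,-5.2,0,3.5],[3.2,-5.2,0,3.5],[3.2,-5.2,0,2]]]' 
python3 -m jog '[[[1,-5,0,0],[0,0,0,0],[0,0,0,0]]]'
python3 - <<'E'
from h import *
p,s=grab('wrist','pics/w2.png'); print(s['ee_pos'],s['joints'],s['orientation'][:,1])
E
```

```text
t: 1.75
ee_pos: [0.4671, 0.0358, 0.2426]
orientation: [[-1.0, -0.03, 0.001], [-0.03, 1.0, 0.0], [-0.001, 0.0, -1.0]]
wrist_force: [0.6, 1.3, 0.2]
width: 0.0856
t: 2.12
ee_pos: [0.4759, -0.0121, 0.2422]
orientation: [[-1.0, -0.028, -0.0], [-0.028, 1.0, 0.001], [0.0, 0.001, -1.0]]
wrist_force: [-0.3, -0.2, 0.1]
width: 0.0853
[ 0.47589197 -0.01211776  0.24222299] [-2.57936029e-02  1.93615905e-01 -5.52749734e-02  1.32235984e+00
  5.46593506e-04 -5.39425838e-02] [-2.81450141e-02  9.99603688e-01  5.70297412e-04]
```

View pics/w2.png

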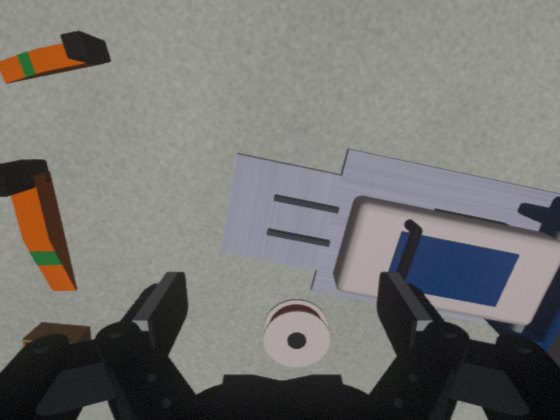

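The wrist view shows the rails at about (275-339,198-211) and (267-330,232-244), the plate front at (237,154)-(223,251), and the wedge on the left. I zoom in to measure.

```bash
python3 - <<'E'
from h import *
import pickle
p,s=grab('wrist'); pickle.dump(p,open('w2.pkl','wb'))
crop(p,210,140,150,110,5,'pics/w2c.png')
E
```

```text
(no output)
```

View pics/w2c.png

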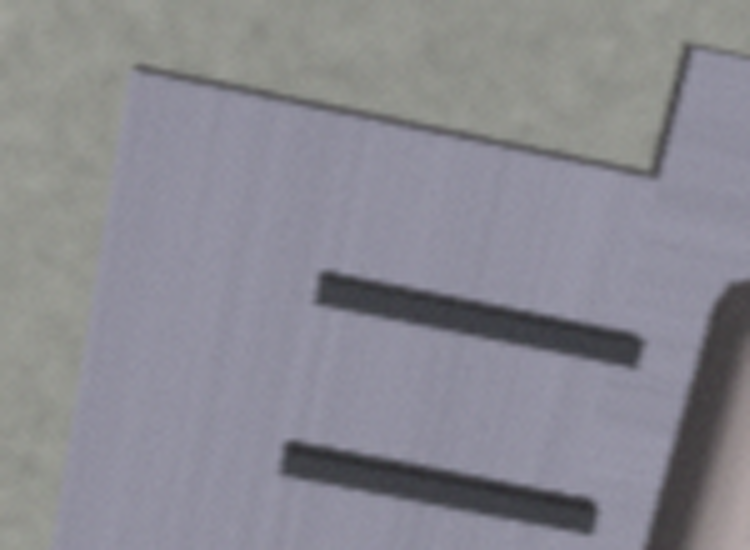

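```bash
cat > fit.py <<'E'
from h import *
import pickle
from scipy.optimize import least_squares
w=pickle.load(open('w2.pkl','rb'))
c=lambda x,y:(210+(x+.5)/5-.5,140+(y+.5)/5-.5)
M=[((-100,24,10),(322,270)),((-25,24,10),(642,336)),((-100,18,18),(317,303)),((-25,18,18),(637,367)),
((-100,-18,10),(286,442)),((-25,-18,10),(596,499)),((-100,-24,18),(281,473)),((-25,-24,18),(592,533)),
((-150,60,10),(136,66)),((-30,60,10),(655,176)),((-30,90,10),(690,44))]
P=np.array([m[0] for m in M])/1000;U=np.array([c(*m[1]) for m in M])
def W(q):
    R=np.array([[np.cos(q[2]),-np.sin(q[2])],[np.sin(q[2]),np.cos(q[2])]])
    return np.c_[P[:,:2]@R.T+q[:2],P[:,2]+(q[3] if len(q)>3 else 0)]
for q0 in ([.53,.077,1.4],[.53,.077,1.4,0]):
    r=least_squares(lambda q:(proj(w,W(q))-U).ravel(),q0)
    q=r.x;print(q.round(4),np.degrees(q[2]).round(2)); print(np.round(r.fun.reshape(-1,2),1).tolist())
E
python3 fit.py
```

```text
[0.5315 0.0735 1.3955] 79.96
[[-0.0, -0.2], [-0.5, -0.6], [-0.2, 0.0], [0.3, 0.1], [0.2, -0.8], [-0.2, -0.2], [-0.1, 0.1], [0.3, 0.2], [-0.9, 0.6], [0.7, 0.4], [0.6, 0.4]]
[ 5.3160e-01  7.3600e-02  1.3955e+00 -5.0000e-04] 79.96
[[-0.0, -0.2], [-0.6, -0.6], [-0.2, 0.0], [0.2, 0.1], [0.2, -0.8], [-0.2, -0.3], [-0.0, 0.1], [0.2, 0.1], [-0.8, 0.7], [0.6, 0.5], [0.6, 0.5]]
```

The press fit has sub-pixel residuals: origin (0.5315,0.0735), yaw 79.96°, height error -0.5 mm. Now I go over the wedge.

```bash
python3 -m jog '[[[0,-5.6,0,0],[0,-5.6,0,0],[0,-5.6,0,0],[0,-5.6,0,0],[-0.3,-5.4,-2,0],[0,0,0,0],[0,0,0,0]]]'
python3 - <<'E'
from h import *
import pickle
p,s=grab('wrist','pics/w3.png'); pickle.dump(p,open('w3.pkl','wb')); print(s['ee_pos'],s['orientation'][:,1])
E
```

```text
t: 3.1
ee_pos: [0.4735, -0.2888, 0.2223]
orientation: [[-1.0, -0.03, -0.0], [-0.03, 1.0, 0.001], [0.0, 0.001, -1.0]]
wrist_force: [-0.0, 0.0, -0.2]
width: 0.0852
[ 0.47345403 -0.28884886  0.22225722] [-3.03133441e-02  9.99540002e-01  9.41210240e-04]
```

View pics/w3.png

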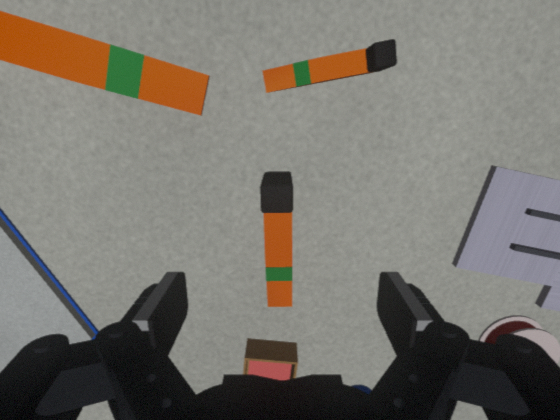

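```bash
python3 - <<'E'
from h import *
import pickle
p=pickle.load(open('w3.pkl','rb')); crop(p,230,160,100,160,3.75,'pics/w3c.png')
E
```

```text
(no output)
```

View pics/w3c.png

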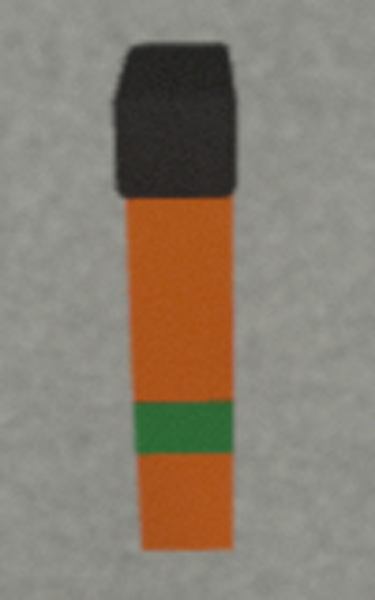

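```bash
python3 - <<'E'
from h import *
import pickle
from scipy.optimize import least_squares
p=pickle.load(open('w3.pkl','rb'))
c=lambda x,y:(230+(x+.5)/3.75-.5,160+(y+.5)/3.75-.5)
for a,b,z in [((115,98),(235,99),.066),((117,197),(235,197),.066),((142,549),(233,549),.003),((134,44),(227,44),0)]:
    print(z,onz(p,*c(*a),z).round(4),onz(p,*c(*b),z).round(4),'mid',((onz(p,*c(*a),z)+onz(p,*c(*b),z))/2).round(4))
# two-view check of block top centre height (top cam + wrist)
t,_=grab('top')
# image-right = -y ? top-face centre
print(tri([(p,*c(175,148)),(t,290+248.5/5-.5,140+523.5/5-.5)]))
E
```

```text
0.066 [ 0.4622 -0.3092  0.066 ] [ 0.4616 -0.2804  0.066 ] mid [ 0.4619 -0.2948  0.066 ]
0.066 [ 0.487  -0.3084  0.066 ] [ 0.4862 -0.2794  0.066 ] mid [ 0.4866 -0.2939  0.066 ]
0.003 [ 0.628  -0.3025  0.003 ] [ 0.6271 -0.2725  0.003 ] mid [ 0.6275 -0.2875  0.003 ]
0 [ 0.461  -0.3077  0.    ] [ 0.4602 -0.2807  0.    ] mid [ 0.4606 -0.2942  0.    ]
(array([ 0.47445063, -0.29218725,  0.05868818]), [np.float64(0.002853938951901619), np.float64(0.0028539389519017223)])
```

The grip centre is (0.474,-0.294) with yaw 2.5°, and the wedge has the right length and width. Descending.

```bash
python3 -m jog '[[[0.1,-0.5,-5,0.8],[0,0,-5,0],[0,0,-4,0],[0,0,-3,0],[0,0,-1.8,0],[0,0,0,0],[0,0,0,0]]]'
python3 - <<'E'
from h import *
p,s=grab('wrist','pics/w4.png'); print(s['ee_pos'],np.degrees(np.arctan2(*s['orientation'][[1,0],1])))
E
```

```text
t: 4.08
ee_pos: [0.4754, -0.2949, 0.0357]
orientation: [[-0.999, -0.044, 0.002], [-0.044, 0.999, -0.001], [-0.002, -0.001, -1.0]]
wrist_force: [0.3, 1.4, 0.4]
width: 0.0852
[ 0.4753948  -0.29493276  0.03572121] 92.5369265125824
```

View pics/w4.png

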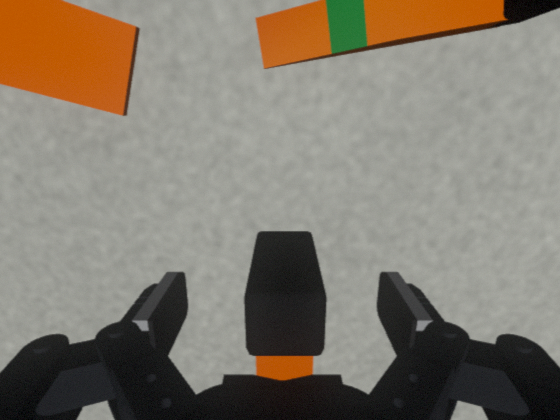

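The block at columns 246-326 sits between the pads (inner edges at 186 and 377). Closing.

```bash
python3 -m jog '[[[0,0,0,0],[0,0,0,0],[0,0,0,0],[0,0,0,0],[0,0,0,0],[0,0,0,0],[0,0,0,0],[0,0,0,0]]]' -1
python3 - <<'E'
from h import *
p,s=grab('wrist','pics/w5.png'); print(s['ee_pos'],np.degrees(np.arctan2(*s['orientation'][[1,0],1])),s['width'])
E
```

```text
t: 5.12
ee_pos: [0.4744, -0.2955, 0.0347]
orientation: [[-0.999, -0.043, 0.001], [-0.043, 0.999, -0.0], [-0.0, -0.0, -1.0]]
wrist_force: [-0.7, 0.6, 5.1]
width: 0.0295
[ 0.47436671 -0.29548424  0.034728  ] 92.44329494995584 0.029466160776750634
```

View pics/w5.png

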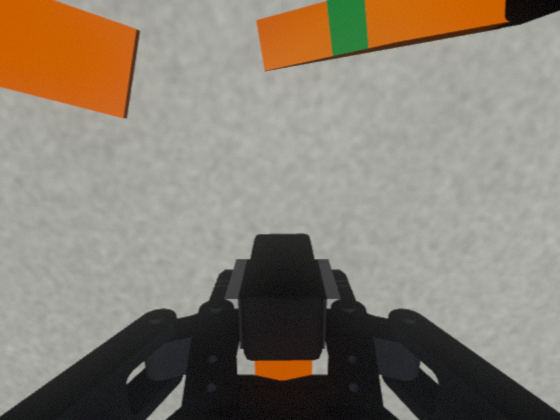

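Gripped, width 29.5 mm. Lifting, then turning +77.5° and carrying it in front of the guide.

```bash
python3 -m jog '[[[0,0,1.5,0],[0,0,3,0],[0,0,4,0],[0,0,3.5,0],[0,0,0,0]]]'
python3 -m jog '[[[0.2,2,0,9.7],[0.2,2,0,9.7],[0.2,2,0,9.7],[0.3,2,0,9.7],[0.3,2,0,9.7],[0.3,2.3,0,9.7],[0.3,2.5,0,9.7],[0.4,2.5,0,9.6]]]'
python3 -m jog '[[[0,0,0,0],[0,0,0,0],[0,0,0,0]]]'
python3 - <<'E'
from h import *
import pickle
p,s=grab('wrist','pics/w6.png'); pickle.dump(p,open('w6.pkl','wb'));print(s['ee_pos'],np.degrees(np.arctan2(*s['orientation'][[1,0],1])),s['width'])
t,_=grab('top'); crop(t,200,150,160,120,5,'pics/t6.png')
q,_=grab('scene'); crop(q,210,140,160,120,5,'pics/s6.png')
E
```

```text
t: 5.8
ee_pos: [0.476, -0.2965, 0.1578]
orientation: [[-0.999, -0.043, 0.006], [-0.043, 0.999, -0.004], [-0.006, -0.004, -1.0]]
wrist_force: [0.5, 0.6, -2.3]
width: 0.0295
t: 6.8
ee_pos: [0.495, -0.1213, 0.1526]
orientation: [[-0.169, -0.986, -0.003], [-0.986, 0.169, 0.001], [-0.0, 0.003, -1.0]]
wrist_force: [-0.1, 0.1, -2.2]
width: 0.0294
t: 7.18
ee_pos: [0.4958, -0.123, 0.1539]
orientation: [[-0.177, -0.984, -0.001], [-0.984, 0.177, -0.0], [0.0, 0.001, -1.0]]
wrist_force: [-0.2, -0.3, -1.7]
width: 0.0296
[ 0.4958105  -0.12303836  0.1538741 ] 169.83193518464827 0.029560730052645708
```

View pics/w6.png

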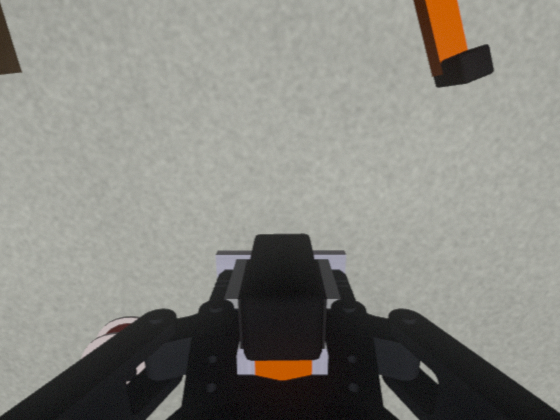

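View pics/s6.png

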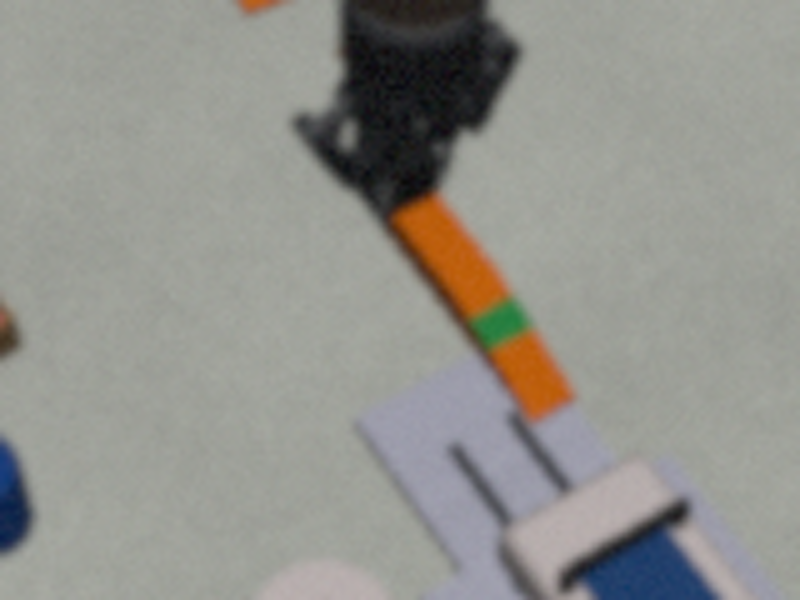

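View pics/t6.png

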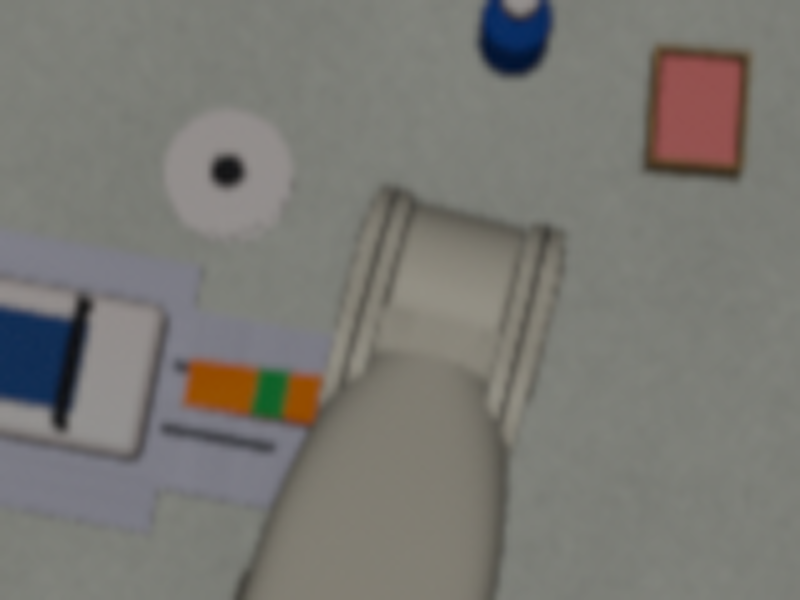

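```bash
cat > e6.py <<'E'
from h import *
t,_=grab('top');s,_=grab('scene')
T=lambda x,y:(t,200+(x+.5)/5-.5,150+(y+.5)/5-.5)
S=lambda x,y:(s,210+(x+.5)/5-.5,140+(y+.5)/5-.5)
st=readout.state();e=st['ee_pos'];a=np.radians(79.96)
for n,o in {'edge':[T(185,384),S(557,410)],'eL':[T(187,361),S(538,419)],'eR':[T(183,406),S(577,400)]}.items(): print(n,tri(o))
R=np.array([[np.cos(a),-np.sin(a),0],[np.sin(a),np.cos(a),0],[0,0,1]])
B=np.array([e[0],e[1],e[2]-.0347])
for pt in [(.154,0,.003),(.154,-.015,.003),(.154,.015,.003),(.094,-.015,.021),(.094,.015,.021)]:
    X=B+R@np.array(pt); pt_t=proj(t,X)[0];pt_s=proj(s,X)[0]
    print(X.round(4),((pt_t+.5-[200,150])*5-.5).round(0),((pt_s+.5-[210,140])*5-.5).round(0))
E
python3 e6.py
```

```text
edge (array([0.51928367, 0.03083295, 0.11997365]), [np.float64(0.0016708911753307396), np.float64(0.0016708911753307008)])
eL (array([0.53300826, 0.02946367, 0.12443986]), [np.float64(0.001788412463133219), np.float64(0.0017884124631332397)])
eR (array([0.5056608 , 0.03241889, 0.11741343]), [np.float64(0.0011360463693596845), np.float64(0.0011360463693597537)])
[0.5229 0.0289 0.1226] [190. 376.] [553. 410.]
[0.5377 0.0263 0.1226] [195. 352.] [531. 423.]
[0.5082 0.0315 0.1226] [186. 400.] [576. 397.]
[ 0.5273 -0.0328  0.1406] [290. 366.] [472. 325.]
[ 0.4977 -0.0276  0.1406] [280. 414.] [517. 301.]
```

```bash
python3 -m jog '[[[0.1,0,-3,0.2],[0,0,-3,0],[0,0,-2.5,0],[0,0,-0.9,0],[0,0,0,0],[0,0,0,0],[0,0,0,0]]]'
cat > look.py <<'E'
import sys
from h import *
n=sys.argv[1]
p,s=grab('wrist',f'pics/w{n}.png');t,_=grab('top');q,_=grab('scene')
crop(t,225,195,100,75,8,f'pics/t{n}.png');crop(q,270,190,100,75,8,f'pics/s{n}.png')
e=s['ee_pos'];d=e-[.5315,.0735,0];a=np.radians(79.96)
print('press x,y mm',((d[0]*np.cos(a)+d[1]*np.sin(a))*1e3).round(1),((-d[0]*np.sin(a)+d[1]*np.cos(a))*1e3).round(1),'z',e[2].round(4),'yaw',np.degrees(np.arctan2(*s['orientation'][[1,0],1])).round(2)-90,'F',s['wrist_force'].round(1),'t',s['t'])
E
python3 look.py 7
```

```text
t: 8.3
ee_pos: [0.4981, -0.1225, 0.0614]
orientation: [[-0.171, -0.985, 0.002], [-0.985, 0.171, -0.001], [0.0, -0.002, -1.0]]
wrist_force: [-0.1, 0.2, -0.5]
width: 0.0295
press x,y mm -198.9 -1.2 z 0.0614 yaw 80.13999999999999 F [-0.1  0.2 -0.5] t 8.3
```

View pics/t7.png

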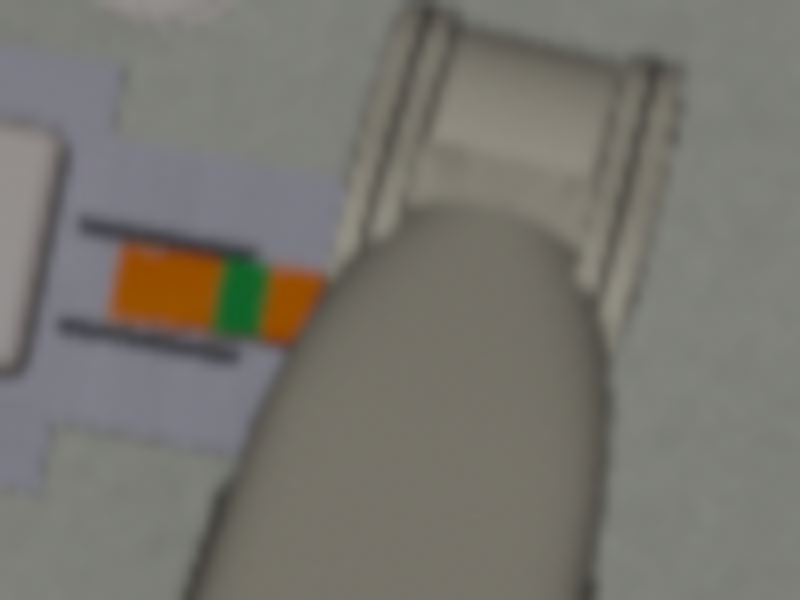

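View pics/s7.png

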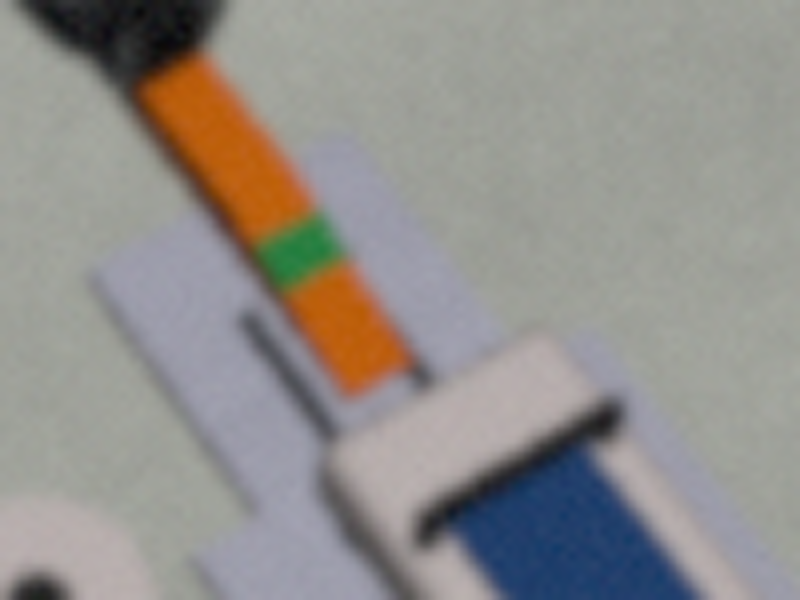

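View pics/w7.png

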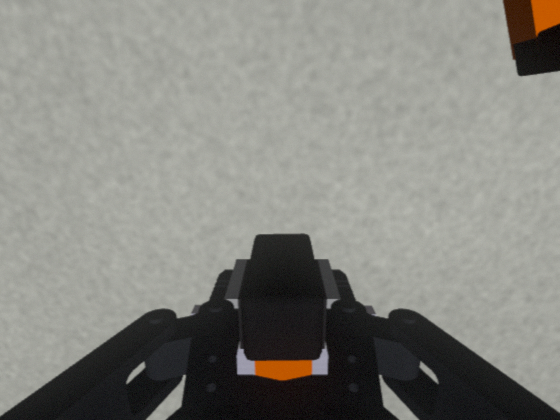

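The top view shows the wedge front between the rails, with its edge at about x 115, rows 245-318, and the rails' inner sides at about rows 240 and 327. With the parallax taken off, it is centred. Lowering onto the plate.

```bash
python3 -m jog '[[[-0.05,0,-0.8,-0.1],[0,0,-0.5,0],[0,0,-0.2,0],[0,0,0,0],[0,0,0,0]]]'; python3 -m jog '[[[0,0,-0.15,0],[0,0,0,0],[0,0,0,0]]]'; python3 look.py 8
```

```text
t: 9.07
ee_pos: [0.4966, -0.1223, 0.0453]
orientation: [[-0.173, -0.985, -0.0], [-0.985, 0.173, -0.0], [0.0, 0.0, -1.0]]
wrist_force: [-0.1, -0.6, -1.1]
width: 0.0296
t: 9.45
ee_pos: [0.4969, -0.1224, 0.0446]
orientation: [[-0.173, -0.985, 0.001], [-0.985, 0.173, -0.0], [0.0, -0.001, -1.0]]
wrist_force: [-1.4, -1.0, 5.7]
width: 0.0295
press x,y mm -199.0 -0.0 z 0.0446 yaw 80.05000000000001 F [-1.4 -1.   5.7] t 9.45
```

View pics/t8.png

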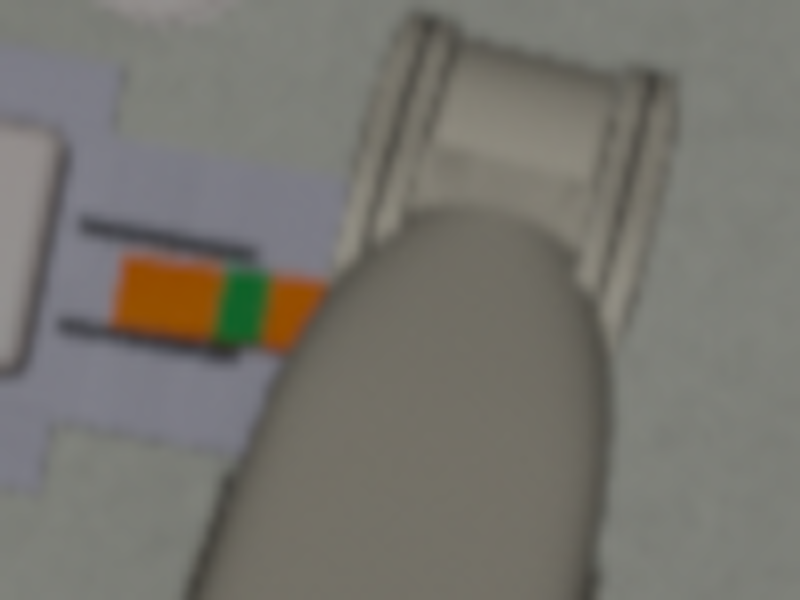

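View pics/s8.png

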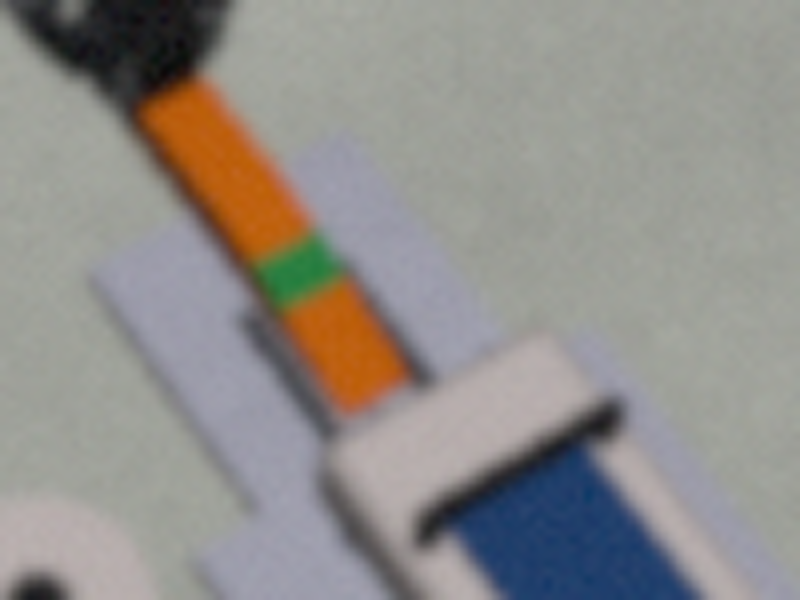

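```bash
cat > ov.py <<'E'
from h import *
import sys
t,_=grab('top');q,_=grab('scene');s=readout.state()
a=np.radians(79.96);R=np.array([[np.cos(a),-np.sin(a)],[np.sin(a),np.cos(a)]])
gx=float(sys.argv[1])
def w(x,y,z): return np.r_[R@[x/1e3,y/1e3]+[.5315,.0735],z/1e3]
for nm,p,x0,y0 in (('t',t,225,195),('s',q,270,190)):
    im=cv2.resize(cv2.cvtColor(p['frame'],cv2.COLOR_RGB2BGR)[y0:y0+75,x0:x0+100],None,fx=8,fy=8,interpolation=cv2.INTER_CUBIC)
    # register via plate corner offset: shift given in argv
    def L(A,B,c):
        u=((proj(p,np.array([A,B]))+.5-[x0,y0])*8-.5).round().astype(int)
        cv2.line(im,tuple(map(int,u[0])),tuple(map(int,u[1])),c,1)
    for y in (-24,-18,18,24): L(w(-100,y,18),w(-25,y,18),(255,255,0))
    L(w(-150,-60,10),w(-150,60,10),(255,255,0));L(w(-150,60,10),w(-30,60,10),(255,255,0));L(w(-150,-60,10),w(-30,-60,10),(255,255,0))
    for y in (-15,15): L(w(gx+154,y,13),w(gx+74,y,37),(0,0,255))
    L(w(gx+154,-15,13),w(gx+154,15,13),(0,0,255))
    cv2.imwrite(f'pics/ov_{nm}{sys.argv[2]}.png',im)
E
python3 ov.py -199 8
```

View pics/ov_t8.png

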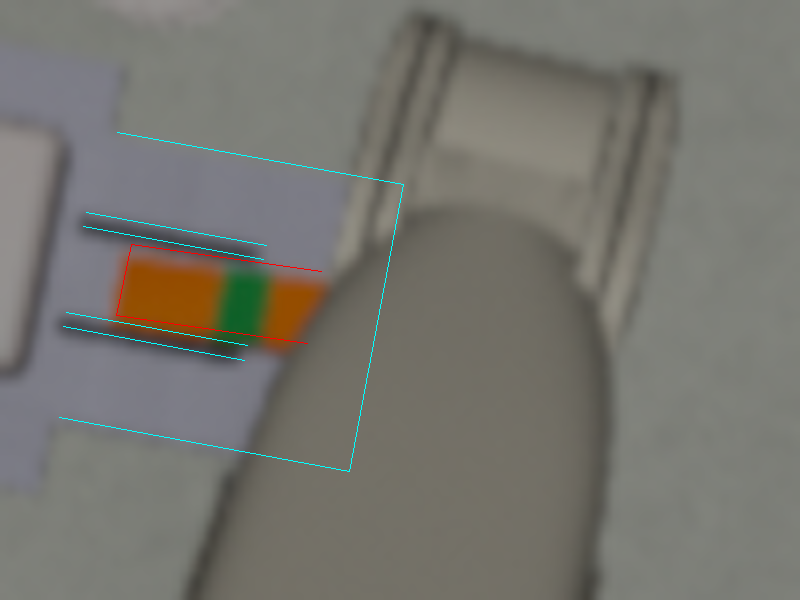

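View pics/ov_s8.png

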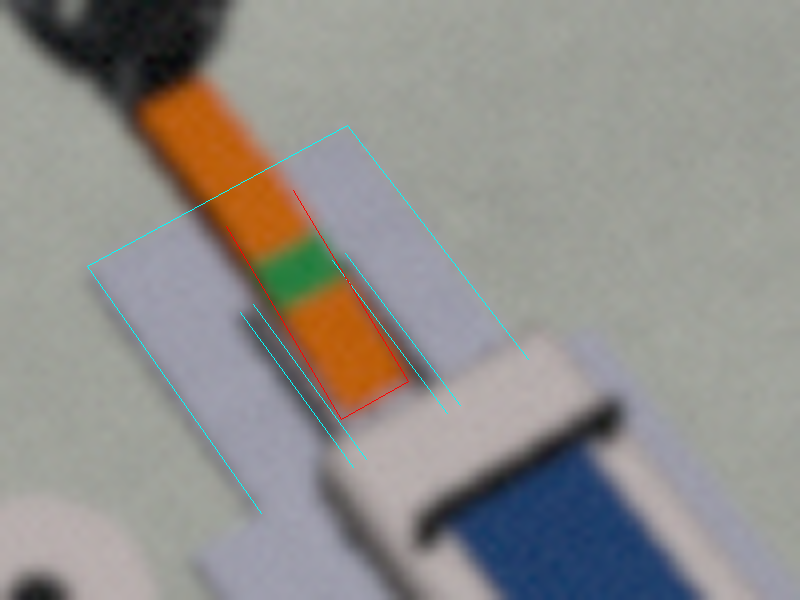

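Contact is at z 0.0446, against 0.0447 expected, with 5.7 N downward. Allowing for the top camera's offset, the wedge sits about 1.5 mm towards press +y (world -x). I'll shift it +1 mm in x and push in steps.

```bash
python3 -m jog '[[[0.1,0,0,0],[0.14,0.79,0,0],[0.14,0.79,0,0],[0.14,0.79,0,0],[0.14,0.79,0,0],[0.14,0.79,0,0],[0,0,0,0],[0,0,0,0]]]'; python3 look.py 9; python3 ov.py -159 9
```

```text
t: 10.7
ee_pos: [0.506, -0.0826, 0.0447]
orientation: [[-0.172, -0.985, 0.003], [-0.985, 0.172, -0.0], [-0.0, -0.003, -1.0]]
wrist_force: [-0.3, -1.4, 6.2]
width: 0.0294
press x,y mm -158.1 -2.1 z 0.0447 yaw 80.07 F [-0.3 -1.4  6.2] t 10.7
```

View pics/ov_t9.png

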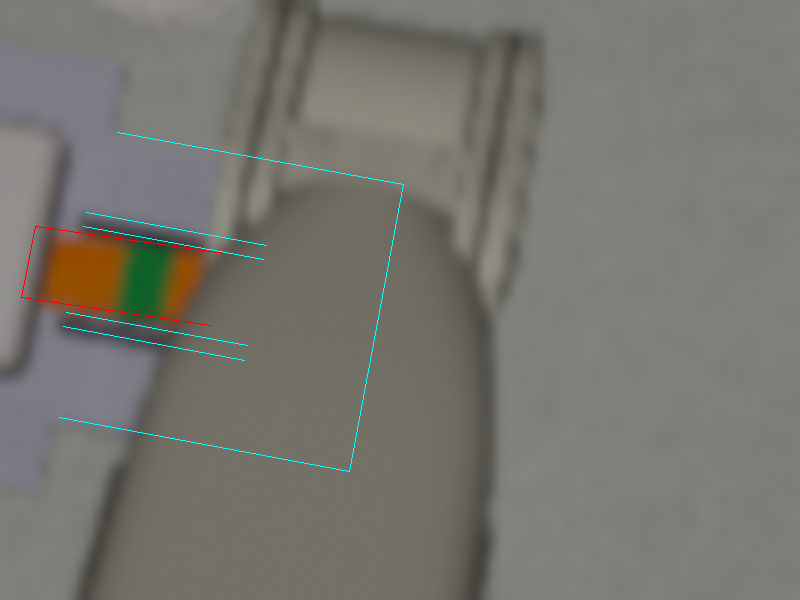

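View pics/w9.png

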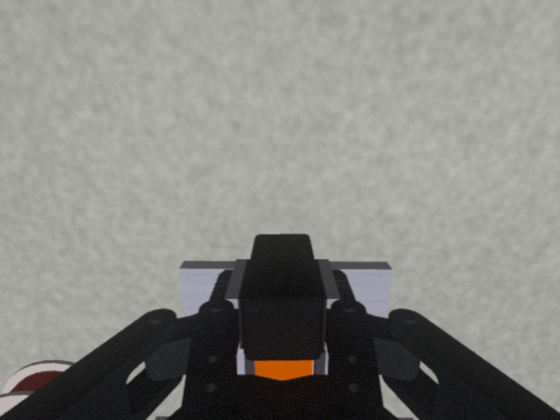

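View pics/s9.png

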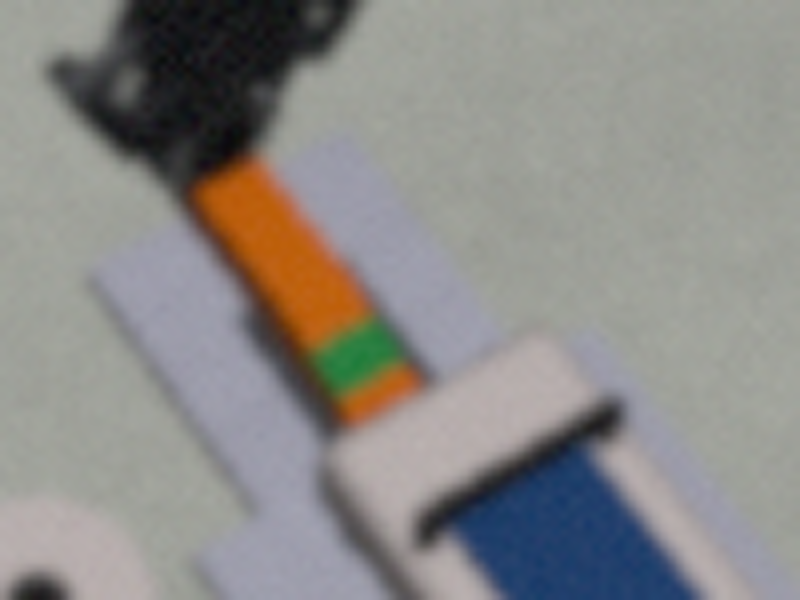

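Everything tracks, with low forces. The grip is at press x -158, about 1.5 mm towards -y, so I correct slightly and go on to just before the bar touches.

```bash
python3 -m jog '[[[0.11,0.75,0,0],[0.11,0.75,0,0],[0.11,0.75,0,0],[0.12,0.75,0,0],[0.12,0.65,0,0],[0,0,0,0],[0,0,0,0]]]'; python3 look.py 10; python3 ov.py -122 10
```

```text
t: 11.82
ee_pos: [0.5116, -0.0462, 0.0448]
orientation: [[-0.173, -0.985, 0.003], [-0.985, 0.173, -0.0], [-0.0, -0.003, -1.0]]
wrist_force: [0.1, -0.9, 6.6]
width: 0.0293
press x,y mm -121.3 -1.3 z 0.0448 yaw 80.06 F [ 0.1 -0.9  6.6] t 11.825
```

View pics/w10.png

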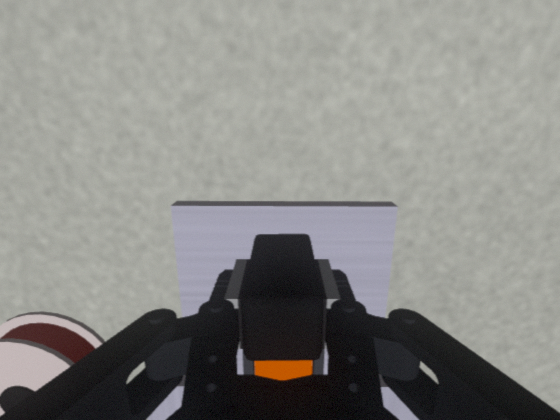

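View pics/s10.png

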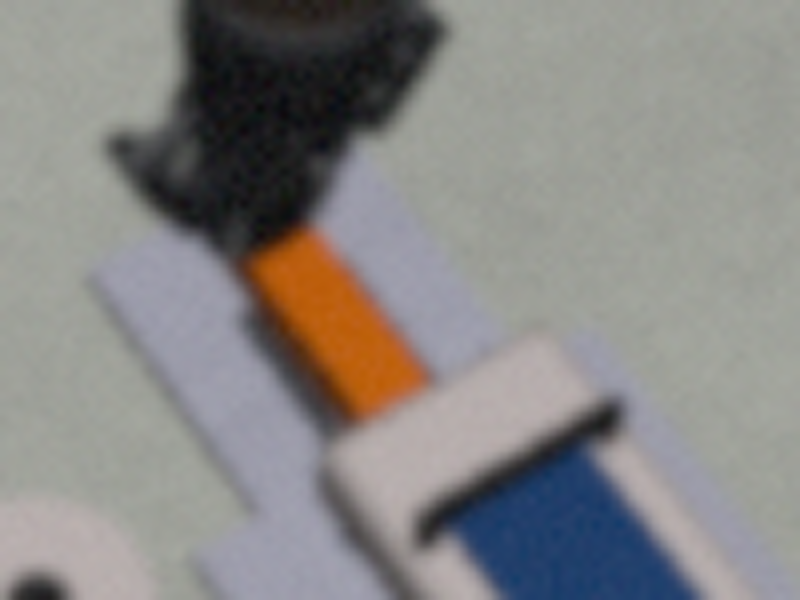

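View pics/t10.png

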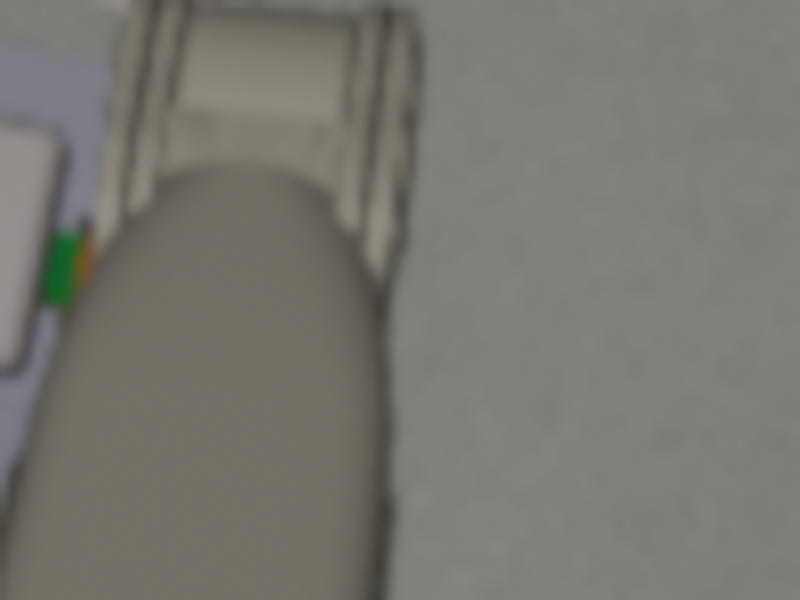

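```bash
python3 - <<'E'
from h import *
p,s=grab('wrist'); crop(p,160,190,250,190,3.2,'pics/w10c.png')
a=np.radians(79.96)
for u,v in [(173,205),(396,205),(284,205)]:
    X=onz(p,u,v,.0098); d=X-[.5315,.0735,0]; print(X.round(4),((d[0]*np.cos(a)+d[1]*np.sin(a))*1e3).round(1),((-d[0]*np.sin(a)+d[1]*np.cos(a))*1e3).round(1))
E
```

```text
[ 0.5633 -0.0848  0.0098] -150.4 -58.9
[ 0.4468 -0.0644  0.0098] -150.6 59.4
[ 0.5053 -0.0747  0.0098] -150.5 -0.0
```

View pics/w10c.png

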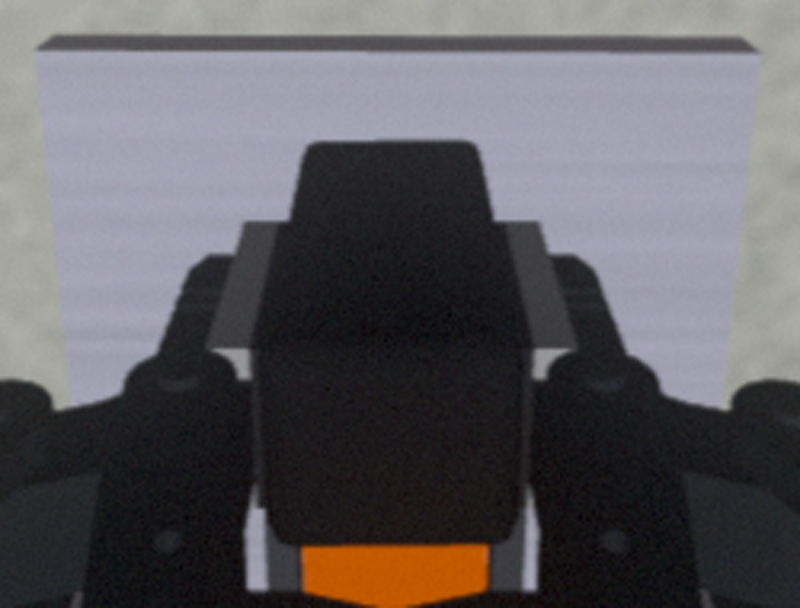

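```bash
python3 - <<'E'
from h import *
p,s=grab('wrist')
a=np.radians(79.96);f=lambda d:(((d[0]*np.cos(a)+d[1]*np.sin(a))*1e3).round(1),((-d[0]*np.sin(a)+d[1]*np.cos(a))*1e3).round(1))
O=np.array([.5315,.0735,0])
print('tcp',f(s['ee_pos']-O))
for n,u,v,z in [('rear bottom',160+390/3.2,190+142/3.2,.010),('rear top',160+393/3.2,190+346/3.2,.076),('front top',160+393/3.2,190+543/3.2,.076)]:
    print(n,f(onz(p,u,v,z)-O))
E
```

```text
tcp (np.float64(-121.3), np.float64(-1.3))
rear bottom (np.float64(-133.9), np.float64(-1.1))
rear top (np.float64(-135.6), np.float64(-0.6))
front top (np.float64(-109.1), np.float64(-0.6))
```

The wrist view confirms the plate front at -150.5 mm and the block centre at about -121 mm, the same as the TCP, with the rails symmetric. Now the lifting stretch, slowly.

```bash
python3 -m jog '[[[0.06,0.35,0,0],[0.06,0.35,0,0],[0.06,0.35,0,0],[0.06,0.35,0,0],[0,0,0,0],[0,0,0,0]]]'; python3 look.py 11
```

```text
t: 12.92
ee_pos: [0.5127, -0.038, 0.0447]
orientation: [[-0.177, -0.984, 0.0], [-0.984, 0.177, -0.012], [0.012, -0.002, -1.0]]
wrist_force: [-3.4, -18.4, 8.7]
width: 0.0292
press x,y mm -113.1 -0.9 z 0.0447 yaw 79.80000000000001 F [ -3.4 -18.4   8.7] t 12.925
```

View pics/s11.png

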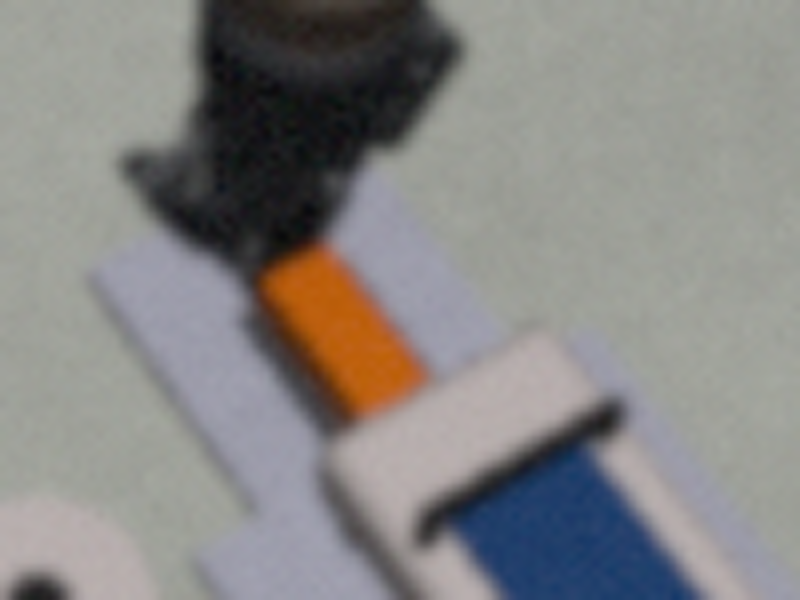

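Contact with the bar: 18 N, and the arm lags about 6 mm because it is compliant. I ease my downward press a little and go on in small steps.

```bash
python3 -m jog '[[[0,0,0.08,0],[0.03,0.2,0,0],[0.03,0.2,0,0],[0,0,0,0],[0,0,0,0]]]'; python3 look.py 12
```

```text
t: 13.7
ee_pos: [0.513, -0.0338, 0.0449]
orientation: [[-0.177, -0.984, -0.001], [-0.984, 0.177, -0.012], [0.012, -0.002, -1.0]]
wrist_force: [-2.2, -18.3, 4.7]
width: 0.0293
press x,y mm -108.9 -0.5 z 0.0449 yaw 79.78999999999999 F [ -2.2 -18.3   4.7] t 13.7
```

```bash
python3 -m jog '[[[0.03,0.2,0,0],[0.03,0.2,0,0],[0,0,0,0],[0,0,0,0]]]'; python3 look.py 13
```

```text
t: 14.35
ee_pos: [0.5136, -0.0298, 0.0449]
orientation: [[-0.177, -0.984, -0.001], [-0.984, 0.177, -0.012], [0.012, -0.001, -1.0]]
wrist_force: [-1.8, -17.8, 5.0]
width: 0.0295
press x,y mm -104.8 -0.3 z 0.0449 yaw 79.78999999999999 F [ -1.8 -17.8   5. ] t 14.35
```

```bash
python3 - <<'E'
from h import *
p,s=grab('wrist'); crop(p,160,140,250,190,3.2,'pics/w13c.png')
q,_=grab('scene'); crop(q,270,215,80,60,10,'pics/s13c.png')
E
```

```text
(no output)
```

View pics/w13c.png

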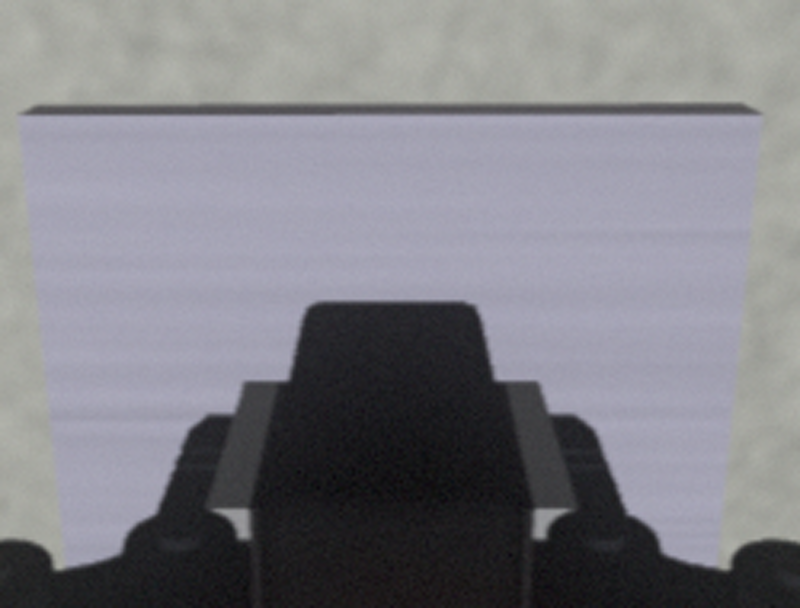

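View pics/s13c.png

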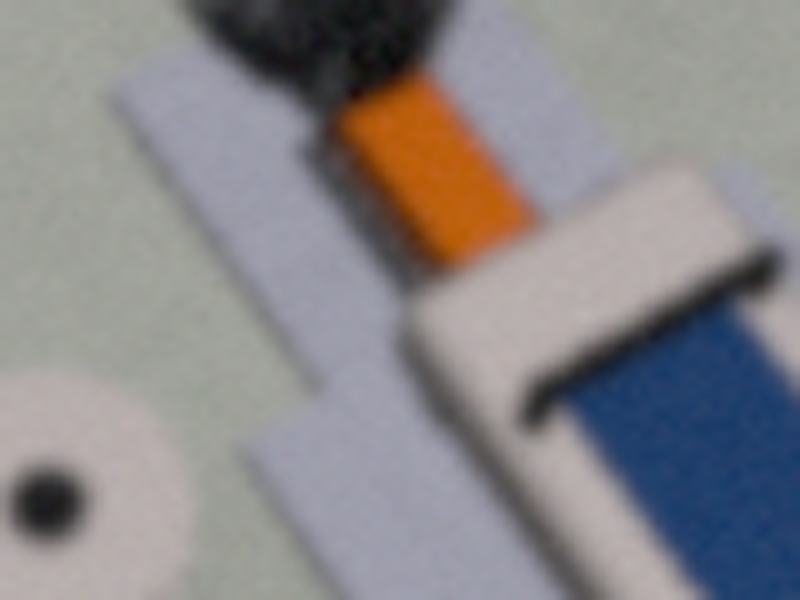

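There is no slip in the grip: the block's rear edge is at row 234.4, against 234.7 before. The last 3.8 mm.

```bash
python3 -m jog '[[[0.03,0.19,0,0],[0.03,0.18,0,0],[0,0,0,0],[0,0,0,0],[0,0,0,0]]]'; python3 look.py 14
python3 - <<'E'
from h import *
p,s=grab('wrist'); crop(p,160,140,250,190,3.2,'pics/w14c.png')
q,_=grab('scene','pics/sf14.png'); crop(q,270,215,80,60,10,'pics/s14c.png')
a=np.radians(79.96);f=lambda d:(((d[0]*np.cos(a)+d[1]*np.sin(a))*1e3).round(1),((-d[0]*np.sin(a)+d[1]*np.cos(a))*1e3).round(1))
O=np.array([.5315,.0735,0])
# plate front line: detect strongest row edge around centre columns
g=p['frame'].mean(2)
for c0 in (200,240,330,370):
    col=g[120:200,c0-8:c0+8].mean(1);i=np.argmax(np.diff(col)); print(c0,120+i+.5, f(onz(p,c0,120+i+.5,.0098)-O))
E
```

```text
t: 15.22
ee_pos: [0.5141, -0.026, 0.0448]
orientation: [[-0.177, -0.984, -0.001], [-0.984, 0.177, -0.011], [0.011, -0.001, -1.0]]
wrist_force: [-3.2, -17.9, 5.7]
width: 0.0293
press x,y mm -101.0 -0.2 z 0.0448 yaw 79.78999999999999 F [ -3.2 -17.9   5.7] t 15.225
200 168.5 (np.float64(-150.1), np.float64(-41.9))
240 168.5 (np.float64(-150.0), np.float64(-21.3))
330 168.5 (np.float64(-149.9), np.float64(25.0))
370 167.5 (np.float64(-150.3), np.float64(45.6))
```

View pics/w14c.png

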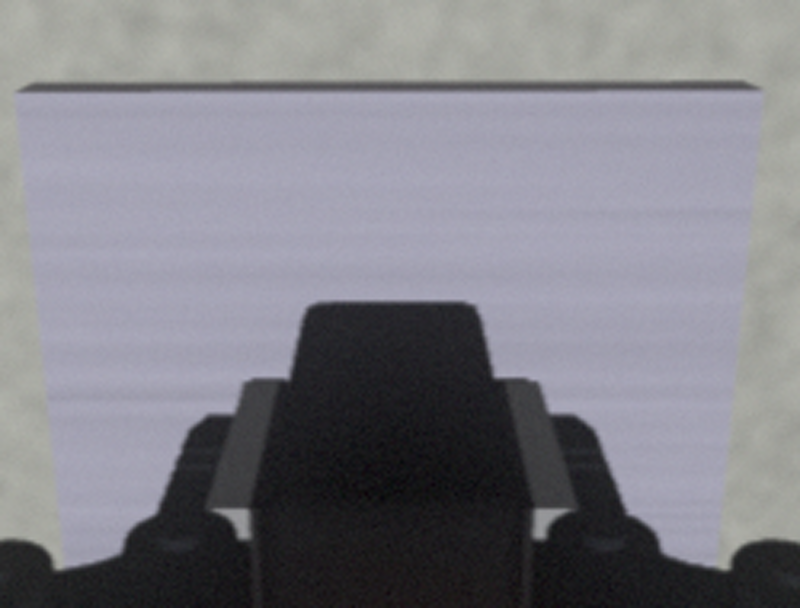

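View pics/sf14.png

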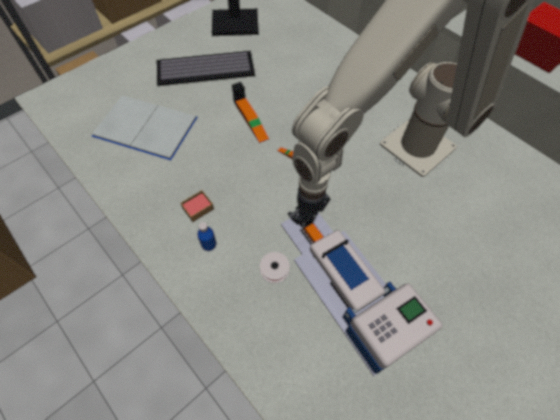

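The grip is at press x -101.0. The roll, bottle and box look unmoved at (275,266), (206,238) and (197,205). I check the head lift by registering the first scene picture against the present one.

```bash
python3 - <<'E'
from h import *
a0=cv2.imread('pics/scene0.png',0).astype(np.float32);a1=cv2.imread('pics/sf14.png',0).astype(np.float32)
def sh(x,y,w,h):
    M=np.eye(2,3,dtype=np.float32)
    try:
        cc,M=cv2.findTransformECC(a0[y:y+h,x:x+w],a1[y:y+h,x:x+w],M,cv2.MOTION_TRANSLATION,(3,200,1e-6),None,3); return M[:,2].round(2),round(cc,3)
    except cv2.error as e: return 'fail'
print('handle',sh(322,240,30,24),'screen',sh(330,245,45,45),'housing',sh(360,295,70,60))
print('roll',sh(258,250,36,34),'bottle',sh(194,222,26,30),'box',sh(178,188,40,34))
q,_=grab('scene')
for z in (5,):
    a=np.radians(79.96);R=np.array([[np.cos(a),-np.sin(a)],[np.sin(a),np.cos(a)]])
    for lx in (25,80,120):
        A=np.r_[R@[lx/1e3,0]+[.5315,.0735],.08];B=A+[0,0,z/1e3*(190-lx)/190]
        print('expected 5mm shift at x',lx,proj(q,A).round(0),(proj(q,B)-proj(q,A)).round(2))
E
```

```text
handle (array([ 0.36, -0.43], dtype=float32), 0.949) screen (array([ 0.21, -0.27], dtype=float32), 0.989) housing (array([0.01, 0.01], dtype=float32), 1.0)
roll (array([-0.  ,  0.01], dtype=float32), 0.999) bottle (array([ 0.02, -0.01], dtype=float32), 1.0) box (array([-0.  ,  0.02], dtype=float32), 1.0)
expected 5mm shift at x 25 [[333. 248.]] [[ 0.21 -0.67]]
expected 5mm shift at x 80 [[345. 264.]] [[ 0.17 -0.42]]
expected 5mm shift at x 120 [[354. 276.]] [[ 0.12 -0.25]]
```

```bash
cat > lift.py <<'E'
from h import *
fr=[]
for i in range(6):
    q,_=grab('scene'); crop(q,270,190,100,75,8,'/tmp/c.png'); fr.append(cv2.imread('/tmp/c.png',0).astype(np.float32))
now=np.mean(fr,0)
g0=lambda n:cv2.imread(f'pics/s{n}.png',0).astype(np.float32)
base=np.mean([g0(n) for n in (7,8,9,10)],0).astype(np.float32)
m=np.zeros((600,800),np.uint8); cv2.fillPoly(m,[np.array([[395,520],[430,500],[590,400],[625,390],[660,500],[720,590],[440,590],[400,560]])],255)
mh=np.zeros((600,800),np.uint8); cv2.fillPoly(mh,[np.array([[350,440],[540,345],[600,400],[625,420],[430,555],[395,520]])],255)
def ecc(a,b,mask):
    cc,M=cv2.findTransformECC(a.astype(np.float32),b.astype(np.float32),np.eye(2,3,dtype=np.float32),cv2.MOTION_TRANSLATION,(3,300,1e-6),mask,5);return (M[:,2]/8).round(3),round(cc,4)
for nm,mm in (('screen+handle',m),('front+handle',mh)):
    print(nm,'now',ecc(base,now,mm))
    for n in (7,8,9,10,11,12,13,14): print(n,ecc(base,g0(n),mm))
E
python3 lift.py
```

```text
screen+handle now (array([ 0.276, -0.444], dtype=float32), 0.9965)
7 (array([ 0.   , -0.003], dtype=float32), 0.9994)
8 (array([0.003, 0.007], dtype=float32), 0.9994)
9 (array([-0.001, -0.   ], dtype=float32), 0.9994)
10 (array([-0.   , -0.001], dtype=float32), 0.9995)
11 (array([ 0.082, -0.111], dtype=float32), 0.9983)
12 (array([ 0.145, -0.252], dtype=float32), 0.9968)
13 (array([ 0.226, -0.342], dtype=float32), 0.9962)
14 (array([ 0.276, -0.437], dtype=float32), 0.996)
front+handle now (array([ 0.286, -0.453], dtype=float32), 0.998)
7 (array([-0.007,  0.002], dtype=float32), 0.9997)
8 (array([ 0.014, -0.008], dtype=float32), 0.9998)
9 (array([-0.001, -0.003], dtype=float32), 0.9998)
10 (array([ 0.003, -0.006], dtype=float32), 0.9998)
11 (array([ 0.081, -0.119], dtype=float32), 0.9991)
12 (array([ 0.087, -0.237], dtype=float32), 0.9983)
13 (array([ 0.205, -0.342], dtype=float32), 0.9979)
14 (array([ 0.273, -0.447], dtype=float32), 0.9976)
```

The head's image shift grows linearly with the push and extrapolates back to first touch at grip x -117.5 mm. The geometry predicts -117.7, so the lift is about 5 mm. A final check that nothing creeps, then I hand in.

```bash
python3 -m jog '[[[0,0,0,0],[0,0,0,0]]]'; python3 look.py 15; python3 -c "
from rig import order; print(order.job_done())"
```

```text
t: 16.08
ee_pos: [0.514, -0.026, 0.0448]
orientation: [[-0.177, -0.984, -0.001], [-0.984, 0.177, -0.011], [0.011, -0.001, -1.0]]
wrist_force: [-3.0, -18.3, 5.5]
width: 0.0293
press x,y mm -101.0 -0.2 z 0.0448 yaw 79.78999999999999 F [ -3.  -18.3   5.5] t 16.075
the job is handed in; nothing more can be done
None
```

I picked up the middle-sized wedge by its grip block and laid it flat on the plate between the rails, thin edge first. I then pushed it under the lift bar in small steps. I handed the job in at 16 s, still gripping the wedge (29 mm opening) with the head resting on it.

**Last checks:**
- **Position:** the grip is at press x -101.0 mm and y -0.2 mm, and it did not creep over the last 0.8 s. The wrist view puts the plate front at -150 mm, as it should be, and the block did not slip in the grip.
- **Lift:** about 5 mm. The head's shift in the scene picture grew steadily with the push and traces back to first contact at -117.5 mm, against -117.7 mm expected. The lift only ever increased towards this value.
- **Bystanders:** roll, bottle and box are unmoved (image shift 0.02 px or less).

**What disagreed:**
- **Push force:** it settled at about 18 N, a little above the stated 3 to 15 N, partly because I was also pressing the wedge down with about 5 N.
- **Tool tilt:** the push tilts the tool by about 0.6°.
- **Lift reading:** at first the image shift looked too small for a 5 mm lift. The head's rotation about its hinge roughly accounts for that, but I estimated this and did not compute it.
- **Top camera:** it is off by about 3 mm, so I relied on the wrist camera for the press position.

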